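# Rebuild the tile cutter's disc-spring pack

## Robot

A 7-joint arm with a two-finger parallel gripper is mounted at the origin on the work surface. World frame = base frame: x ahead of the robot, y to its left, z up, the work surface at z = 0. Lengths are in m, angles in rad, forces in N, time in s.
With the tool pointing down it reaches from about 0.425 to 0.925 m from the base axis. Payload 6.8 kg.
Tool frame: the origin (TCP) lies where the fingers leave the gripper's body, on its centre line; the fingertips stand 73 mm ahead of it and the grasp point (between the pads) lies 54 mm ahead of it; z points along the fingers, y is the line along which they close (so a half turn about z gives the same grasp; the last joint's range is limited). The gripper opens to 85 mm and grips with 20 to 120 N. Pads are 22 mm wide; open, the fingers measure 114 mm over their backs; the gripper's body (76 mm by 85 mm) begins 54 mm behind the grasp point. The pads swing forward as they close: fully open they stand 13 mm farther back than shut.
Start: joints at [1.213, 0.477, 0.022, 1.555, -0.011, 1.109, -0.083], TCP at [0.167, -0.654, 0.304] pointing down, gripper open.
Joint ranges: [-2.96, 2.96], [-0.34, 2.1], [-1.41, 1.46], [0.24, 2.44], [-1.37, 4.51], [0.17, 1.92], [-2.96, 2.96]. Speed limits (rad/s): [2.39, 2.39, 3.14, 3.14, 3.14, 3.14, 3.14].

## Interface

Orientations are given as a rotation vector (axis times angle).
In Python, from bench import r gives the robot as it stands.
- The arm moves only by the shell command python3 drive.py 'ROWS' [OPENING] [FORCE]. ROWS is a JSON object whose key "ticks" holds a list of rows, 1 to 5 of them, each of 6 numbers: dx, dy, dz in m, then a rotation vector rx, ry, rz in rad; each row is the pose to reach, as a shift and turn from the pose commanded when the command began, along the tool's axes at that moment; what a row does not reach only later rows make up. A row lasts 1/10 s, in which the tool goes at most 0.05 m and 0.15 rad, less where a joint would pass 70% of its speed; a pose out of reach is approached as far as the arm can. OPENING is the finger opening in m, set as the command begins (- or left out keeps the last). The fingers move at their own pace and stop on an object; FORCE is the grip in N (left out, the last holds). Time passes only in rows, so rows that do not move let the fingers close. It prints the time, the measured TCP pose, the force, the opening and the grip force at its end. Input that does not fit is refused with a message, and nothing moves.
- r.get_obs(): the state, without advancing time (a new reading comes with each control period).
- r.grab_frame(name): name is "scene" or "side" or "wrist"; returns (picture, depth): 420x560x3 uint8, blue, green, red; 420x560 float32, m along the optical axis (not along the pixel's ray), 0 where there is no reading.
- r.camera_info(name): a dict with "camera_matrix" (3x3 intrinsics, pixels), "k1" (the pictures are not rectified: a ray, as slopes to the right and down, at radius r is drawn at 1 + k1 r^2 times it, then the intrinsics apply), "R" (3x3) and "t" (3): a world point X has camera coordinates R X + t. Camera axes: x right, y down, z forward; pixel columns grow to the right and rows downward; lengths in m; the calibration is good to about 2 mm. A picture is of the moment at which its call begins: read the wrist's pose just before it. camera_info takes no time and is no camera call; for the wrist camera it gives the pose at the moment of the call.
- r.hand_in(): hands the job in; it is judged then, once.
The state is a dict: "clock": time; "joints": joint angles; "qvel": joint speeds; "tau": joint torques, N m; "tcp_pos": TCP position; "orientation": TCP orientation; "contact_force": force on the tool from outside, world axes, zero at the start; "moment": the same for the moment, N m; "grip_width": finger opening in m; "gripper_force": force on a finger pad.
Only numpy, scipy, OpenCV 4.12 (cv2) and the standard library are available. Lean on these libraries where they do the work, as an engineer would, in place of code of your own. Each camera call takes 0.05 s, during which the arm holds its last target. There are 200 camera calls.

## Task

Rebuild the spring pack of the mosaic studio's tile cutter. Throw the toggle clamp fully open before you take the pressure cap out of its fixture, and leave it open; stack every conical washer that lies on the table flat on the arbor with the faces strictly alternating (crown to crown, rim to rim, no two neighbours facing the same way; either face may be lowest), then set the pressure cap upright, open end down, over the arbor so that it rests on the finished pack. Do not disturb the tub, the glue bottle or the nippers.

Things in the scene. Friction and masses are not known exactly. Their poses are not given: they have to be found in the camera images.
- washer1: conical spring washer, plain steel, 130 g: outside diameter 66 mm, bore 30 mm, 13 mm high in all. The crown (narrow end, at the bore) stands 5 mm proud of the rim; rim edge 8 mm tall, widest at its crown side; 5 mm wide flats at both ends. Origin on the axis at mid height; z axis to the crown: z up = crown up (hill), z down = crown down (dish, rim 5 to 13 mm above the table). May be absent
- washer2: another washer like washer1 (same shape, size and axes); may be absent. 4 or 5 washers are present, lying loose in any order on the table to the robot's right: 2 crown down and 2 or 3 crown up, so none need be turned over; if there are 5, a crown-up one must go on first and last
- washer3: another washer like washer1 (same shape, size and axes); may be absent. To pick one up, bring the fingertips within about 3 mm of the table and grip with about 40 N: higher or much harder, they ride up its cone
- washer4: another washer like washer1 (same shape, size and axes); may be absent
- washer5: another washer like washer1 (same shape, size and axes); may be absent
- washer6: another washer like washer1 (same shape, size and axes); may be absent
- arbor: steel stand fixed to the table: foot of 104 mm diameter and 12 mm high, on it a round seat of 80 mm diameter with its top 20 mm above the table, and on the seat an upright round arbor of 24 mm diameter whose tip (last 5 mm tapered) is 93 mm above the table. Origin on the axis at table level
- seat (a point): point on the arbor's axis at the seat's top face, where the first washer rests; z up. A pack of N alternating washers is 13 N mm high above it
- cap: aluminium pressure cap, like a top hat: flange 60 mm diameter and 8 mm high below, above it a round body of 46 mm diameter, 46 mm high in all, closed on top, with a bore of 30 mm diameter open below and 38 mm deep; 0.15 to 0.31 kg. Origin at the centre of its underside, z up. It starts in the fixture under the clamp's foot
- fixture: fixed base plate 170 x 90 mm, 12 mm thick. Origin under the nest's centre at table level; x axis from the nest to the clamp's pivot (away from the robot), plate from x = -50 to 120 mm. Nest: four pins, 6 mm thick and 8 mm high, round the cap's flange with 2 mm play. Pivot along y at x = 85, 75 mm above the table, between cheeks 30 mm long in x, 40 mm over their outsides, 85 mm high
- clamp (a joint): toggle clamp, rad: 0 = closed, arm (14 mm wide, 85 mm long) level on the cap; 2.0 = fully open, arm leaning back, tip 160 mm above the table, handle level, pointing away from the nest. Arm and handle are one piece; closed, the handle stands up from the pivot, leaning 25 deg to the nest. Weight holds it shut below 0.7, throws it open beyond; push the handle, 1 to 3 N, along fixture +x
- clamp_grip (a point): point on the axis of the clamp's red handle (20 mm thick, round), 75 mm from the pivot; the handle ends 108 mm from the pivot
- tub: bystander: round plastic tub of mosaic chips, 104 mm wide, 52 mm high; origin under its centre
- glue: bystander: white glue bottle, 48 mm wide, 130 mm high; origin under its centre
- nippers: bystander: tile nippers with red handles lying flat, about 230 mm long; origin at the middle of the handles

How it is judged:
By the outcome, as a careful person would: the job done as asked, in the order asked, and still so for the second after the job is handed in, with the robot touching nothing.
Of washer1, washer2, washer3 only 2 to 3 are there at a start; the rules pass over those that are not, and their reading is None.
Of washer4, washer5, washer6 only 2 to 2 are there at a start; the rules pass over those that are not, and their reading is None.
At some moment in a run one of washer1, washer2, washer3, washer4, washer5, washer6 may be knocked a few centimetres aside while the robot is not near it.
It also fails if it takes over 200 s, if anything falls off the work surface, if the arm or the gripper's body presses on something with over 40 N, if the wrist force passes 120 N, or if a joint passes its speed limit or range.

## Working session

There is one attempt and no reset: what is moved stays moved. The work goes in short steps, Python scripts to look and compute and a shell command to move; the robot and the scene stay as the last step left them, time stands still between calls to the robot, and variables do not carry over. Pictures are saved under pics/ and viewed, at most 14 in all, crops included, and the job is handed in when it is done.

```bash
ls; mkdir -p pics; cat > h.py <<'E'
import numpy as np, cv2
from bench import r
def grab(n):
    ci=r.camera_info(n); im,d=r.grab_frame(n); return im,d,ci
def ray(ci,u,v):
    K=np.array(ci["camera_matrix"]); D=np.array([ci["k1"],0,0,0,0.])
    p=cv2.undistortPoints(np.array([[[u,v]]],float),K,D)[0,0]
    R=np.array(ci["R"]);t=np.array(ci["t"]).ravel()
    return -R.T@t, R.T@np.array([p[0],p[1],1.])
def onplane(ci,u,v,z):
    o,d=ray(ci,u,v); return o+d*(z-o[2])/d[2]
def cloud(ci,dep):
    h,w=dep.shape; K=np.array(ci["camera_matrix"]); D=np.array([ci["k1"],0,0,0,0.])
    vv,uu=np.mgrid[:h,:w]
    p=cv2.undistortPoints(np.stack([uu,vv],-1).reshape(-1,1,2).astype(float),K,D).reshape(h,w,2)
    c=np.dstack([p[...,0]*dep,p[...,1]*dep,dep])
    R=np.array(ci["R"]);t=np.array(ci["t"]).ravel()
    X=(c-t)@R; X[dep<=0]=np.nan; return X
def pix(ci,X):
    R=np.array(ci["R"]);t=np.array(ci["t"]).ravel();K=np.array(ci["camera_matrix"])
    return cv2.projectPoints(np.array(X,float).reshape(-1,3),cv2.Rodrigues(R)[0],t,K,np.array([ci["k1"],0,0,0,0.]))[0].reshape(-1,2)
E
python3 - <<'E'
from h import *
o=r.get_obs(); print(o)
for n in("scene","side","wrist"):
    im,d,ci=grab(n); cv2.imwrite(f"pics/{n}0.png",im); np.savez(f"{n}0.npz",im=im,d=d,**{k:np.array(v) for k,v in ci.items()})
    print(n,np.round(-np.array(ci["R"]).T@np.array(ci["t"]).ravel(),3),np.round(ci["camera_matrix"],1).tolist(),ci["k1"])
E
```

```text
bench.py
drive.py
pics
{'clock': 0.0, 'joints': array([ 1.2129142 ,  0.47784338,  0.022334  ,  1.55648829, -0.01151523,
        1.1092942 , -0.08310888]), 'qvel': array([ 0.000421  ,  0.00114218, -0.00208795,  0.00063542,  0.0022253 ,
        0.00106778,  0.00047644]), 'tau': array([-1.17380412e-03, -5.96452904e+01,  1.60788663e+00, -2.81197894e+01,
        1.24062819e-02,  9.52763774e-03, -1.40285181e-05]), 'tcp_pos': array([ 0.1667378 , -0.65359119,  0.3028809 ]), 'orientation': array([-3.11526567e+00, -3.91121256e-01,  5.70320604e-04]), 'contact_force': array([ 0.39027729, -0.01471724,  0.31260236]), 'moment': array([-0.02651194,  0.02075684,  0.04159754]), 'gripper_force': 0.0, 'grip_width': 0.08576936993020245}
scene [1.347 0.628 0.734] [[456.2, 0.0, 289.6], [0.0, 456.2, 211.3], [0.0, 0.0, 1.0]] -0.03672530076844068
side [ 0.278 -0.788  0.91 ] [[457.3, 0.0, 278.4], [0.0, 457.3, 212.4], [0.0, 0.0, 1.0]] -0.1246474732875789
wrist [ 0.234 -0.636  0.373] [[317.3, 0.0, 280.8], [0.0, 317.3, 206.7], [0.0, 0.0, 1.0]] -0.07069051769956307
```

View pics/scene0.png

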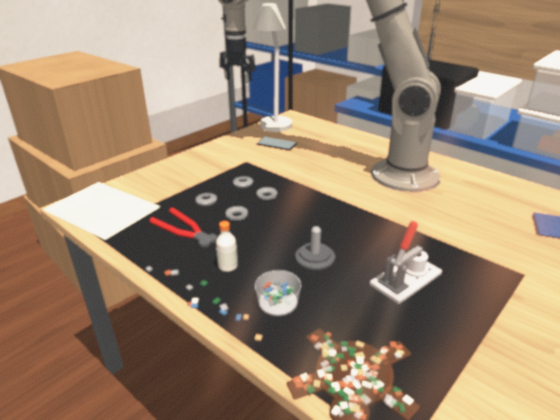

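View pics/side0.png

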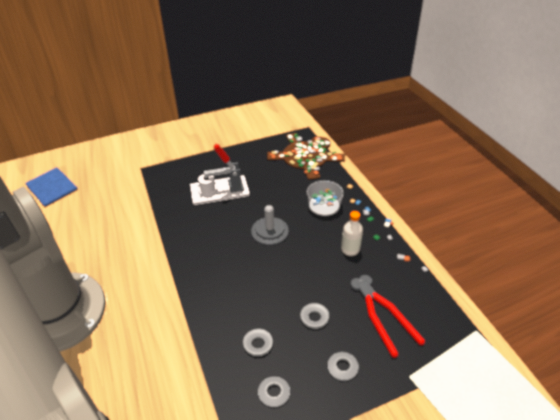

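View pics/wrist0.png

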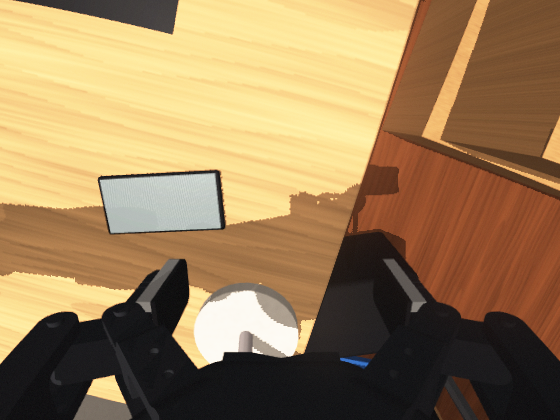

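The scene view shows four washers (scene px 206,198; 243,181; 267,193; 237,212 / side px 258,343; 315,316; 274,391; 343,366). It also shows the arbor (scene 315,255), the fixture with a red handle (407,275), and the tub, glue and nippers. The wrist view shows only the table edge. Next I measure.

```bash
cat > m0.py <<'E'
from h import *
def load(n):
    f=np.load(n+"0.npz"); return f["im"],f["d"],{k:f[k] if k!="k1" else float(f[k]) for k in("camera_matrix","k1","R","t")}
if __name__=="__main__":
    seeds={"side":[(258,343),(315,316),(274,391),(343,366)],"scene":[(243,181),(267,193),(206,198),(237,212)]}
    for n in seeds:
        im,d,ci=load(n); X=cloud(ci,d); z=X[...,2]
        hsv=cv2.cvtColor(im,cv2.COLOR_BGR2HSV)
        m=((hsv[...,2]>75)&(hsv[...,1]<70)&(z<.04)&(X[...,1]<0)).astype(np.uint8)
        k,lab,st,ce=cv2.connectedComponentsWithStats(m)
        for i in range(1,k):
            if 120<st[i,4]<3000:
                ys,xs=np.where(lab==i)
                el=cv2.fitEllipse(cv2.convexHull(np.stack([xs,ys],1).astype(np.int32)))
                P=onplane(ci,*el[0],.0065); Q=X[ys,xs]; rr=np.hypot(Q[:,0]-P[0],Q[:,1]-P[1])
                print(n,np.round(el[0],1),st[i,4],np.round(el[1],1),"pos",np.round(P,4),"z by r:",[round(float(np.nanmedian(Q[(rr>a)&(rr<a+.005),2]))*1e3,1) if ((rr>a)&(rr<a+.005)).sum()>3 else None for a in(.013,.018,.023,.028,.033)])
    for n in("side","scene"):
        im,d,ci=load(n); X=cloud(ci,d)
        fx=(X[...,0]>.3)&(X[...,0]<1)&(abs(X[...,1])<.6)
        for lo,hi in((.018,.024),(.08,.1)):
            m=fx&(X[...,2]>lo)&(X[...,2]<hi); k,lab,st,ce=cv2.connectedComponentsWithStats(m.astype(np.uint8))
            for i in range(1,k):
                if st[i,4]>25: print(n,lo,np.round(ce[i]),st[i,4],np.round(np.nanmean(X[lab==i],0),3))
E
python3 m0.py
python3 - <<'E'
import cv2,numpy as np
a=cv2.imread("pics/side0.png")[290:410,225:375]; b=cv2.imread("pics/scene0.png")[200:300,340:465]
c=cv2.imread("pics/side0.png")[135:215,170:270]
a=cv2.resize(a,(450,360),interpolation=3);b=cv2.resize(b,(350,280),interpolation=3);c=cv2.resize(c,(350,280),interpolation=3)
o=np.zeros((560,800,3),np.uint8);o[:360,:450]=a;o[:280,450:]=b;o[280:,450:]=c;cv2.imwrite("pics/crop.png",o)
E
```

```text
side [350.7 238.9] 241 [21.7 37.7] pos [ 0.7712 -0.0676  0.0065] z by r: [None, None, -1.8, -0.7, 1.0]
side [362.8 284.7] 315 [20.7 24.1] pos [ 0.7233 -0.2175  0.0065] z by r: [12.9, 13.0, 12.6, 13.2, 12.1]
side [ 74.1 320.4] 1602 [38.9 72.9] pos [ 0.0382 -0.0486  0.0065] z by r: [28.5, 26.0, 20.1, 18.4, 17.0]
side [314.3 314.8] 600 [26.5 31. ] pos [ 0.5748 -0.2498  0.0065] z by r: [7.3, 9.9, 11.8, 11.7, 7.1]
side [257.4 341.2] 681 [28.8 32.6] pos [ 0.4273 -0.2642  0.0065] z by r: [7.5, 9.8, 11.8, 12.6, 8.2]
side [342.5 365.5] 727 [30.1 33.7] pos [ 0.5746 -0.3921  0.0065] z by r: [11.5, 12.0, 10.2, 7.6, 0.7]
side [268.7 416.6] 2942 [ 78.7 172.8] pos [ 0.3871 -0.4349  0.0065] z by r: [0.4, 0.1, 1.0, 2.1, 2.6]
scene [258.4  56.3] 221 [17.2 29.8] pos [-0.9058 -1.6034  0.0065] z by r: [None, None, None, None, None]
scene [277.6  96.2] 622 [46.1 74.8] pos [-0.3471 -0.9204  0.0065] z by r: [None, None, None, None, None]
scene [519.8  92.2] 402 [22.  35.2] pos [-1.2685 -0.0046  0.0065] z by r: [None, None, None, None, None]
scene [ 41. 197.] 1660 [27.1 31.3] pos [ 0.9191 -0.801   0.0065] z 
[... 1344 characters left out ...]
8 [318. 191.] 42 [0.77  0.131 0.021]
side 0.018 [269. 228.] 228 [0.578 0.045 0.02 ]
side 0.018 [351. 249.] 29 [ 0.745 -0.112  0.021]
side 0.08 [233. 167.] 63 [0.55  0.263 0.086]
side 0.08 [269. 209.] 56 [0.58  0.047 0.088]
side 0.08 [353. 228.] 155 [ 0.75  -0.103  0.089]
scene 0.018 [315. 253.] 345 [0.587 0.057 0.02 ]
scene 0.018 [227. 264.] 37 [ 0.768 -0.079  0.021]
scene 0.018 [417. 272.] 81 [0.483 0.295 0.02 ]
scene 0.018 [388. 281.] 47 [0.559 0.257 0.02 ]
scene 0.018 [398. 288.] 38 [0.566 0.289 0.02 ]
scene 0.018 [271. 308.] 43 [0.81  0.11  0.021]
scene 0.08 [316. 231.] 67 [0.585 0.056 0.089]
scene 0.08 [225. 240.] 162 [ 0.764 -0.084  0.089]
scene 0.08 [402. 258.] 204 [0.536 0.274 0.084]
```

View pics/crop.png

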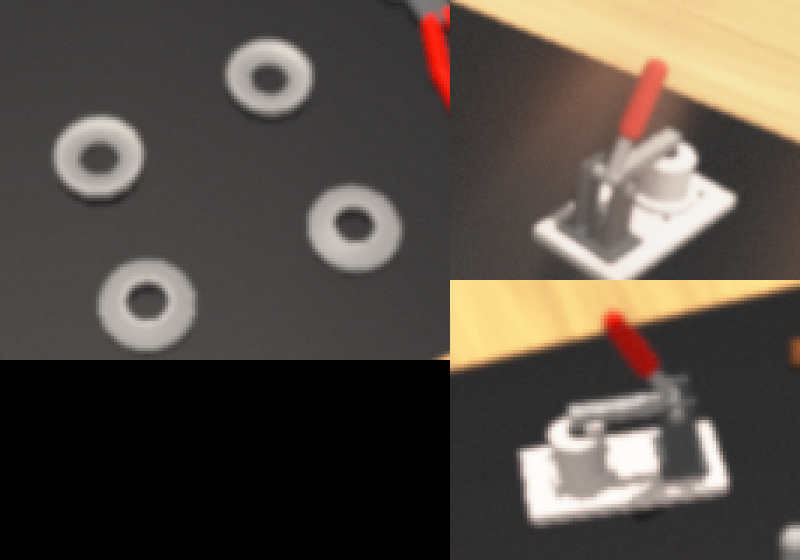

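```bash
cat > to.py <<'E'
import sys; from h import *
from scipy.spatial.transform import Rotation as Ro
# to.py x y z yawdeg : shift+turn in tool axes from the measured pose to tool-down at yaw (tool x heading)
def to(x,y,z,yaw):
    o=r.get_obs(); R=Ro.from_rotvec(o["orientation"]); c,s=np.cos(np.radians(yaw)),np.sin(np.radians(yaw))
    T=Ro.from_matrix(np.array([[c,s,0],[s,-c,0],[0,0,-1.]]))
    print("shift",np.round(R.inv().apply(np.array([x,y,z])-o["tcp_pos"]),4),"turn",np.round((R.inv()*T).as_rotvec(),3),"t",round(o["clock"],2))
if __name__=="__main__": to(*map(float,sys.argv[1:]))
E
python3 to.py .43 -.33 .28 0
```

```text
shift [ 0.3351 -0.2485  0.0234] turn [-0.001  0.     0.25 ] t 0.15
```

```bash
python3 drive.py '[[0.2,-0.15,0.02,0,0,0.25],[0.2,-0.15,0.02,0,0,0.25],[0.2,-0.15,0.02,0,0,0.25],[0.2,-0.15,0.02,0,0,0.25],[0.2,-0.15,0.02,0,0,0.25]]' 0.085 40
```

```text
refused: ROWS must be an object with the rows under "ticks". Nothing was moved.
```

The call was refused and nothing moved: it wants an object with the rows under "ticks". Same move again in that form.

```bash
python3 drive.py '{"ticks":[[0.2,-0.15,0.02,0,0,0.25],[0.2,-0.15,0.02,0,0,0.25],[0.2,-0.15,0.02,0,0,0.25],[0.2,-0.15,0.02,0,0,0.25],[0.2,-0.15,0.02,0,0,0.25]]}' 0.085 40; python3 to.py .43 -.33 .28 0
```

```text
clock: 0.65
tcp_pos: [0.324, -0.4581, 0.2837]
orientation: [-3.142, 0.001, 0.0]
contact_force: [0.6, 0.7, -0.9]
grip_width: 0.0854
gripper_force: 0.0
shift [ 0.106  -0.1281  0.0037] turn [-0.  0. -0.] t 0.65
```

```bash
python3 drive.py '{"ticks":[[0.106,-0.128,0,0,0,0],[0.106,-0.128,0,0,0,0],[0.106,-0.128,0,0,0,0],[0.106,-0.128,0,0,0,0],[0.106,-0.128,0,0,0,0]]}'|sed -n 2p
cat > wash.py <<'E'
from h import *
def find(save=None):
    im,d,ci=grab("wrist"); o=r.get_obs()
    if save: cv2.imwrite(save,im)
    hsv=cv2.cvtColor(im,cv2.COLOR_BGR2HSV); X=cloud(ci,d)
    m=((hsv[...,2]>75)&(hsv[...,1]<80)&(X[...,2]<.03)&(X[...,2]>-.01)).astype(np.uint8)
    cs,h=cv2.findContours(m,cv2.RETR_CCOMP,cv2.CHAIN_APPROX_NONE); out=[]
    for i,c in enumerate(cs):
        if h[0][i][3]>=0 or not 700<cv2.contourArea(c)<12000: continue
        el=cv2.fitEllipse(c); ch=[j for j in range(len(cs)) if h[0][j][3]==i and cv2.contourArea(cs[j])>50]
        P=onplane(ci,*el[0],.0065)
        f=np.zeros(m.shape,np.uint8); cv2.drawContours(f,[c],-1,1,-1); Q=X[(f>0)&(m>0)]
        rr=np.hypot(Q[:,0]-P[0],Q[:,1]-P[1])
        zi,zo=[np.nanmedian(Q[(rr>a)&(rr<b),2]) if ((rr>a)&(rr<b)).any() else np.nan for a,b in((.015,.02),(.026,.031))]
        kind="hill" if zi>zo else "dish"
        zr=.008 if kind=="hill" else .005   # height of widest edge
        P=onplane(ci,*el[0],zr)
        hb=[onplane(ci,*cv2.fitEllipse(cs[j])[0],.013 if kind=="hill" else .0065) for j in ch if len(cs[j])>=5]
        print(kind,np.round(el[0]),np.round(el[1],1),"rim",np.round(P[:2],4),"bore",[np.round(b[:2],4).tolist() for b in hb],"zi,zo mm",np.round([zi*1e3,zo*1e3],1))
if __name__=="__main__":
    import sys; find(sys.argv[1] if len(sys.argv)>1 else None)
E
python3 wash.py pics/w1.png
```

```text
tcp_pos: [0.4315, -0.3286, 0.2839]
hill [ 97. 409.] [26.  55.8] rim [ 0.082  -0.0537] bore [] zi,zo mm [12.7 11.1]
hill [332. 194.] [55.6 58.5] rim [ 0.4153 -0.3862] bore [[0.415, -0.3862]] zi,zo mm [13.1  9.8]
dish [224. 186.] [57.4 60.1] rim [ 0.4238 -0.2645] bore [[0.4245, -0.2656]] zi,zo mm [ 9.2 13. ]
hill [343.  42.] [64.7 69.4] rim [ 0.5732 -0.3905] bore [[0.5726, -0.3902]] zi,zo mm [13.2  9.9]
dish [204.  42.] [64.8 69.9] rim [ 0.5736 -0.2496] bore [[0.572, -0.2508]] zi,zo mm [ 9.6 13.1]
```

View pics/w1.png

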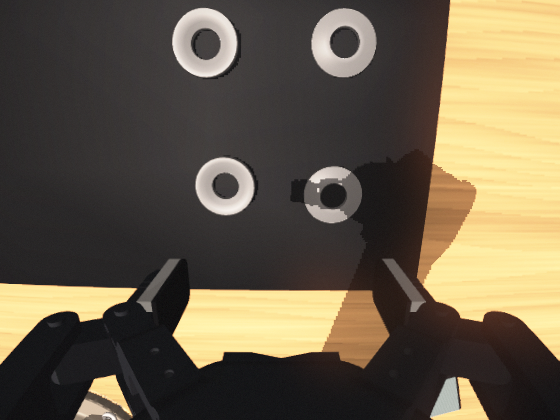

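Wrist view: dishes at px (204,42) and (224,186), hills at (343,42) and (332,194), with face directions confirmed by depth. Next I look at the arbor and fixture.

```bash
python3 drive.py '{"ticks":[[0.13,-0.25,-0.03,0,0,0],[0.13,-0.25,-0.03,0,0,0],[0.13,-0.25,-0.03,0,0,0],[0.13,-0.25,-0.03,0,0,0],[0.13,-0.25,-0.03,0,0,0]]}'|sed -n 2p
python3 drive.py '{"ticks":[[0.06,-0.25,-0.01,0,0,0],[0.06,-0.25,-0.01,0,0,0],[0.06,-0.25,-0.01,0,0,0],[0.06,-0.25,-0.01,0,0,0],[0.06,-0.25,-0.01,0,0,0]]}'|sed -n 2p
python3 drive.py '{"ticks":[[0,0,0,0,0,0],[0,0,0,0,0,0]]}'|sed -n 2p
python3 - <<'E'
from h import *
im,d,ci=grab("wrist"); cv2.imwrite("pics/w2.png",im); np.savez("wf0.npz",im=im,d=d,**{k:np.array(v) for k,v in ci.items()})
X=cloud(ci,d); print(np.round(r.get_obs()["joints"],2))
hsv=cv2.cvtColor(im,cv2.COLOR_BGR2HSV)
for nm,m in (("plate",(hsv[...,2]>150)&(hsv[...,1]<50)&(abs(X[...,2]-.012)<.004)),("captop",(abs(X[...,2]-.058)<.003)),("arbtip",abs(X[...,2]-.092)<.003),("seat",abs(X[...,2]-.02)<.003),("red",(hsv[...,1]>150)&((hsv[...,0]<8)|(hsv[...,0]>172))&(X[...,2]>.06))):
    k,lab,st,ce=cv2.connectedComponentsWithStats(m.astype(np.uint8))
    for i in range(1,k):
        if st[i,4]>80:
            Q=X[lab==i]; (c,s,a)=cv2.minAreaRect((Q[:,:2]*1000).astype(np.float32))
            print(nm,np.round(ce[i]),st[i,4],"mean",np.round(Q.mean(0),4),"rect",np.round(c,1),np.round(s,1),round(a,1))
E
```

```text
tcp_pos: [0.5439, -0.1121, 0.3106]
tcp_pos: [0.6029, 0.1307, 0.32]
tcp_pos: [0.6025, 0.1309, 0.3196]
[-0.08  0.39 -0.3   1.67  0.13  1.11 -2.  ]
plate [94.  5.] 145 mean [0.7932 0.3358 0.0121] rect [794.9 336.7] [18.7 14.2] 36.3
plate [554. 204.] 293 mean [ 0.5653 -0.2292  0.0124] rect [ 565.6 -228.9] [55.3 18.4] 15.7
plate [184. 235.] 2680 mean [0.5229 0.2556 0.012 ] rect [501.2 277.5] [ 89.7 170.5] 80.9
plate [546. 300.] 551 mean [ 0.4197 -0.2568  0.0119] rect [ 421.4 -256.3] [64.8 46.2] 17.1
captop [487.  40.] 177 mean [ 0.7469 -0.0737  0.058 ] rect [747.7 -78.4] [47.9 20.9] 19.8
arbtip [519.  31.] 462 mean [ 0.7495 -0.0832  0.0919] rect [751.4 -88.4] [36.7 31.2] 14.4
arbtip [358. 212.] 365 mean [0.58   0.0544 0.0921] rect [579.4  53.6] [21.5 21.8] 83.6
seat [355.  24.] 117 mean [0.7666 0.0509 0.0198] rect [760.4  53.7] [11.9 61.3] 79.5
seat [466.  49.] 107 mean [ 0.7457 -0.0739  0.0204] rect [747.8 -76.1] [44.6 15.5] 17.5
seat [342. 190.] 2555 mean [0.5844 0.0572 0.0201] rect [580.   54.2] [78.  79.8] 43.7
seat [172. 211.] 875 mean [0.5577 0.2648 0.0183] rect [553.2 269.8] [62.8 44.2] 80.1
red [124. 284.] 1132 mean [0.5302 0.2695 0.1449] rect [567.4 238.5] [ 23.9 140.7] 48.8
```

View pics/w2.png

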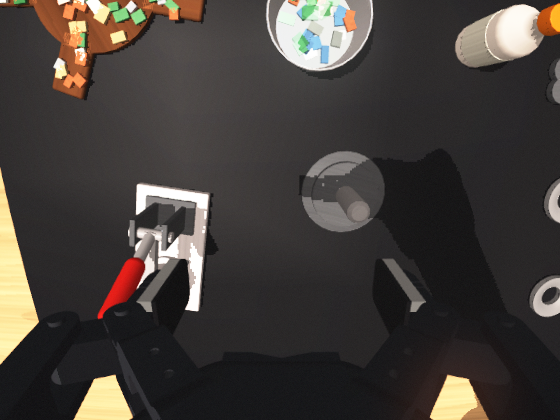

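Wrist view: arbor tip at px (358,212), fixture plate at (175,245) and red handle at (124,284). This puts the arbor at (0.580, 0.054), and the nest near (0.467, 0.283) with fixture x at about −9°. I check the fingertip reach, then close the fingers to push the handle.

```bash
python3 - <<'E'
from h import *
f=np.load("wf0.npz"); ci={k:f[k] if k!="k1" else float(f[k]) for k in("camera_matrix","k1","R","t")}
X=cloud(ci,f["d"]); m=(abs(X[...,0]-.6025)<.02)&(X[...,2]>.2)&(abs(X[...,1]-.131)<.07)
print("finger pts",m.sum(),np.nanpercentile(X[m],[0.5,5,50],axis=0).round(4), "zmin rel tcp",np.nanpercentile(X[m][:,2],1)-.3196)
E
python3 drive.py '{"ticks":[[0,0,0,0,0,0.15],[0,0,0,0,0,0.158],[0,0,0,0,0,0.158]]}' 0.0|tail -2; python3 to.py .4745 .2817 .3 -9
```

```text
finger pts 48927 [[0.5902 0.062  0.2642]
 [0.5939 0.0676 0.2813]
 [0.6123 0.1311 0.3268]] zmin rel tcp -0.05270924633987384
grip_width: 0.0433
gripper_force: 0.0
shift [-0.1503 -0.1305  0.0199] turn [ 0.001 -0.    -0.001] t 2.75
```

```bash
python3 drive.py '{"ticks":[[-0.15,-0.13,0,0,0,0],[-0.15,-0.13,0,0,0,0],[-0.15,-0.13,0,0,0,0],[-0.15,-0.13,0,0,0,0],[-0.15,-0.13,0,0,0,0]]}' 0.0|sed -n '2p;5,6p'; python3 to.py .4745 .2817 .24 -9
```

```text
tcp_pos: [0.4696, 0.2892, 0.3208]
grip_width: -0.0002
gripper_force: 0.0
shift [0.006  0.0069 0.0808] turn [-0.003  0.002  0.012] t 3.25
```

```bash
python3 drive.py '{"ticks":[[0,0.007,0.081,0,0,0],[0,0.007,0.081,0,0,0],[0,0.007,0.081,0,0,0]]}' |sed -n '2p;4p'; python3 drive.py '{"ticks":[[0.03,0,0,0,0,0],[0.06,0,0,0,0,0],[0.08,0,0,0,0,0],[0.1,0,0,0,0,0],[0.1,0,0,0,0,0]]}' |sed -n '2p;4p'
python3 - <<'E'
from h import *
ims=[cv2.resize(grab(n)[0][a:a+140,b:b+187],(400,300)) for n,a,b in(("scene",190,320),("side",100,140))]
cv2.imwrite("pics/c1.png",np.hstack(ims))
E
```

```text
tcp_pos: [0.4718, 0.2736, 0.2352]
contact_force: [-0.3, -0.7, -0.6]
tcp_pos: [0.5758, 0.2592, 0.2412]
contact_force: [-0.0, 0.6, 0.4]
```

View pics/c1.png

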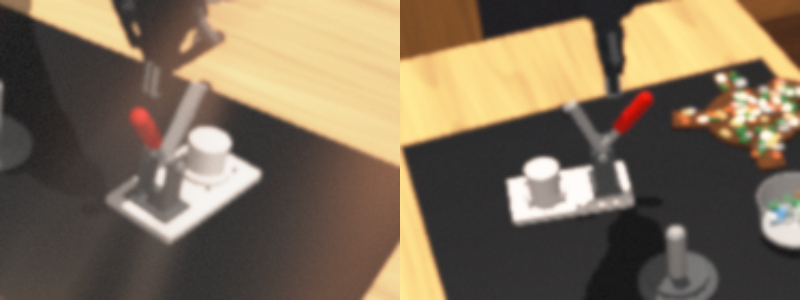

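The clamp is swinging open past vertical (left crop: red handle at 145,125; right crop: 635,115). I lift clear and head back to the washers.

```bash
python3 drive.py '{"ticks":[[0,0,-0.06,0,0,0],[0,0,-0.06,0,0,0],[-0.03,0.15,-0.06,0,0,0],[-0.03,0.15,-0.06,0,0,0],[-0.03,0.15,-0.06,0,0,0]]}' .085 |sed -n '2p;4p'; python3 to.py .43 -.33 .28 0
python3 - <<'E'
from h import *
im,d,ci=grab("side"); X=cloud(ci,d); hsv=cv2.cvtColor(im,cv2.COLOR_BGR2HSV)
m=(hsv[...,1]>150)&((hsv[...,0]<8)|(hsv[...,0]>172))&(X[...,2]>.04)&(X[...,1]>.15)&(X[...,0]<.75)
print("handle",m.sum(),np.nanpercentile(X[m],[5,50,95],axis=0).round(3))
E
```

```text
tcp_pos: [0.5184, 0.1195, 0.2999]
contact_force: [0.3, -1.1, 0.4]
shift [-0.0177  0.4578  0.0197] turn [-0.    -0.001 -0.156] t 4.65
handle 143 [[0.594 0.244 0.07 ]
 [0.623 0.251 0.079]
 [0.652 0.26  0.085]]
```

Clamp fully open (handle level at z≈0.078). On to the washers.

```bash
python3 drive.py '{"ticks":[[-0.01,0.23,0.01,0,0,-0.15],[-0.01,0.23,0.01,0,0,-0.15],[-0.01,0.23,0.01,0,0,-0.15],[-0.01,0.23,0.01,0,0,-0.15],[-0.01,0.23,0.01,0,0,-0.15]]}' |sed -n '2p'; python3 drive.py '{"ticks":[[-0.05,0.22,0,0,0,0],[-0.05,0.22,0,0,0,0],[-0.05,0.22,0,0,0,0],[-0.05,0.22,0,0,0,0],[-0.05,0.22,0,0,0,0]]}' |sed -n '2p';python3 drive.py '{"ticks":[[0,0,0,0,0,0]]}'|sed -n 2p; python3 wash.py; python3 to.py .424 -.265 .12 0
```

```text
tcp_pos: [0.4724, -0.1078, 0.2898]
tcp_pos: [0.4202, -0.3284, 0.29]
tcp_pos: [0.4203, -0.3284, 0.2898]
hill [101. 405.] [35.4 57.2] rim [ 0.0781 -0.0515] bore [] zi,zo mm [14.6 11.6]
hill [332. 182.] [55.6 58.1] rim [ 0.4154 -0.3862] bore [[0.4146, -0.3864]] zi,zo mm [13.1  9.9]
dish [224. 176.] [57.2 59.7] rim [ 0.4241 -0.2645] bore [[0.4245, -0.2656]] zi,zo mm [ 9.3 13.1]
hill [339.  31.] [64.5 67.1] rim [ 0.5725 -0.3905] bore [[0.5727, -0.3902]] zi,zo mm [13.2  9.9]
dish [202.  33.] [64.2 68.5] rim [ 0.5738 -0.2497] bore [[0.5721, -0.2508]] zi,zo mm [ 9.5 13. ]
shift [ 0.0019 -0.0609  0.1696] turn [ 0.    -0.001 -0.011] t 5.85
```

```bash
python3 drive.py '{"ticks":[[0,-0.061,0.1,0,0,-0.01],[0.002,-0.0625,0.15,0,0,-0.01],[0.002,-0.0625,0.17,0,0,-0.01],[0.002,-0.0625,0.17,0,0,-0.01],[0.002,-0.0625,0.17,0,0,-0.01]]}' .085 40|sed -n '2p'; python3 to.py .4243 -.265 .069 0
```

```text
tcp_pos: [0.4231, -0.2578, 0.1161]
shift [0.0015 0.0075 0.047 ] turn [-0.005  0.007  0.007] t 6.35
```

```bash
python3 drive.py '{"ticks":[[0,0,0,0,0,0],[0,0,0,0,0,0]]}'|sed -n 2p;  python3 to.py .4243 -.265 .069 0
```

```text
tcp_pos: [0.4261, -0.263, 0.1213]
shift [-0.0019  0.002   0.0523] turn [ 0.002 -0.003  0.002] t 6.55
```

```bash
python3 drive.py '{"ticks":[[-0.002,0.002,0.03,0,0,0],[-0.002,0.002,0.045,0,0,0],[-0.002,0.002,0.052,0,0,0],[-0.002,0.002,0.052,0,0,0],[-0.002,0.002,0.052,0,0,0]]}'|sed -n '2p;4p';  python3 drive.py '{"ticks":[[0,0,0,0,0,0],[0,0,0,0,0,0],[0,0,0,0,0,0],[0,0,0,0,0,0],[0,0,0,0,0,0]]}' 0.055 40
```

```text
tcp_pos: [0.4234, -0.265, 0.0684]
contact_force: [-0.7, 0.3, 0.2]
clock: 7.55
tcp_pos: [0.4232, -0.2648, 0.0686]
orientation: [3.141, 0.002, 0.003]
contact_force: [-2.4, 1.1, 11.7]
grip_width: 0.0628
gripper_force: 40.9
```

```bash
python3 drive.py '{"ticks":[[0,0,-0.005,0,0,0],[0,0,-0.02,0,0,0],[0,0,-0.06,0,0,0],[0,0,-0.1,0,0,0],[0,0,-0.1,0,0,0]]}'|tail -5; python3 drive.py '{"ticks":[[0,0,0,0,0,0]]}'|tail -2; python3 - <<'E'
from h import *
im,d,ci=grab("wrist"); cv2.imwrite("pics/g1.png",im); np.savez("g1.npz",im=im,d=d,**{k:np.array(v) for k,v in ci.items()})
E
```

```text
tcp_pos: [0.4251, -0.2658, 0.1721]
orientation: [3.137, 0.002, 0.013]
contact_force: [-0.3, -0.5, -1.6]
grip_width: 0.0628
gripper_force: 44.7
grip_width: 0.0625
gripper_force: 44.7
```

View pics/g1.png

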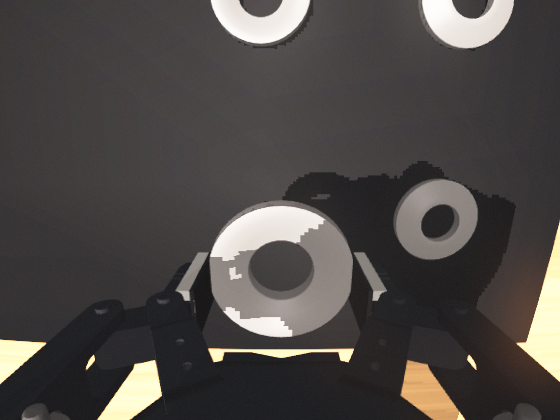

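The dish is held level and centred between the pads (bore at px 281,268). I measure its offset from the TCP along tool x.

```bash
cat > held.py <<'E'
import sys; from h import *
from scipy.spatial.transform import Rotation as Ro
def held(kind,zb=.0686):  # zb: TCP height when washer lay on table
    o=r.get_obs(); im,d,ci=grab("wrist")
    T=Ro.from_rotvec(o["orientation"]); p=o["tcp_pos"]; X=cloud(ci,d)
    L=T.inv().apply((X-p).reshape(-1,3)).reshape(X.shape)   # tool frame
    m=(np.hypot(L[...,0],L[...,1])<.04)&(abs(L[...,2]-(zb-.0065))<.012)
    m=cv2.morphologyEx(m.astype(np.uint8),cv2.MORPH_CLOSE,np.ones((3,3)))
    k,lab,st,ce=cv2.connectedComponentsWithStats(m); i=1+np.argmax(st[1:,4]); m=(lab==i).astype(np.uint8)
    cs,h=cv2.findContours(m,cv2.RETR_CCOMP,cv2.CHAIN_APPROX_NONE)
    hole=max([cs[j] for j in range(len(cs)) if h[0][j][3]>=0],key=cv2.contourArea)
    el=cv2.fitEllipse(hole); zt=p[2]-zb+(.013 if kind=="hill" else .008)
    c=T.inv().apply(onplane(ci,*el[0],zt)-p)
    Q=L[m>0]; rr=np.hypot(Q[:,0]-c[0],Q[:,1]-c[1]); g=(rr<.03)&(rr>.016); A=np.c_[Q[g][:,:2],np.ones(g.sum())]
    s=np.linalg.lstsq(A,Q[g][:,2],rcond=None)[0]
    print("tcp",p.round(4),"bore px",np.round(el[0],1),np.round(el[1],1),"tool frame centre",c.round(4),"tilt",s[:2].round(3))
    W=p+T.apply([c[0],c[1],0]); print("washer world xy",W[:2].round(4),"width",round(o["grip_width"],4))
held(sys.argv[1],*map(float,sys.argv[2:]))
E
python3 held.py dish; python3 to.py .58 .054 .25 0
```

```text
tcp [ 0.4222 -0.2642  0.1671] bore px [280.4 265.2] [51.7 62.8] tool frame centre [ 0.0039 -0.0004  0.0606] tilt [-0.044  0.004]
washer world xy [ 0.4261 -0.2639] width 0.0628
shift [ 0.1586 -0.3178 -0.0837] turn [-0.001  0.002  0.002] t 8.25
```

```bash
sed -i 's/else .008)/else .004)/;s/(.013 if/(.009 if/' held.py
python3 drive.py '{"ticks":[[0.1,-0.2,-0.035,0,0,0],[0.1,-0.2,-0.035,0,0,0],[0.1,-0.2,-0.035,0,0,0],[0.1,-0.2,-0.035,0,0,0],[0.1,-0.2,-0.035,0,0,0]]}' - 40|sed -n '2p;5,6p'; python3 drive.py '{"ticks":[[0.056,-0.118,0,0,0,0],[0.056,-0.118,0,0,0,0],[0.056,-0.118,0,0,0,0],[0.056,-0.118,0,0,0,0]]}'|sed -n '2p;5,6p'; python3 drive.py '{"ticks":[[0,0,0,0,0,0],[0,0,0,0,0,0]]}'|sed -n 2p;python3 held.py dish; python3 to.py .5783 .054 .15 0
```

```text
tcp_pos: [0.5233, -0.0593, 0.2013]
grip_width: 0.0631
gripper_force: 44.7
tcp_pos: [0.5786, 0.0602, 0.2005]
grip_width: 0.0629
gripper_force: 44.7
tcp_pos: [0.5771, 0.0523, 0.2008]
tcp [0.5771 0.0523 0.2008] bore px [280.5 265.2] [51.7 62.9] tool frame centre [ 0.0019 -0.0003  0.0646] tilt [-0.017  0.003]
washer world xy [0.579  0.0526] width 0.0629
shift [ 0.0012 -0.002   0.0512] turn [ 0.001  0.002 -0.   ] t 9.4
```

```bash
python3 drive.py '{"ticks":[[0.001,-0.0015,0.02,0,0,0],[0.001,-0.0015,0.04,0,0,0],[0.001,-0.0015,0.042,0,0,0],[0.001,-0.0015,0.044,0,0,0]]}'|sed -n '2p;4p'; python3 drive.py '{"ticks":[[0,0,0.006,0,0,0],[0,0,0.012,0,0,0],[0,0,0.018,0,0,0]]}'|sed -n '2p;4p'
```

```text
tcp_pos: [0.5787, 0.0542, 0.158]
contact_force: [0.4, -0.3, -0.3]
tcp_pos: [0.5793, 0.0553, 0.1402]
contact_force: [0.5, -0.3, -1.2]
```

```bash
python3 drive.py '{"ticks":[[0,0,0.01,0,0,0],[0,0,0.016,0,0,0],[0,0,0.016,0,0,0]]}'|sed -n '2p;4p'
```

```text
tcp_pos: [0.5783, 0.0553, 0.1229]
contact_force: [0.7, 0.4, -2.2]
```

```bash
python3 drive.py '{"ticks":[[0,0.001,0.01,0,0,0],[0,0.001,0.018,0,0,0],[0,0.001,0.0225,0,0,0],[0,0.001,0.0225,0,0,0],[0,0.001,0.0225,0,0,0]]}'|sed -n '2p;4p'
```

```text
tcp_pos: [0.5791, 0.0544, 0.1016]
contact_force: [0.4, 0.3, -1.7]
```

```bash
python3 drive.py '{"ticks":[[0,0,0.003,0,0,0],[0,0,0.003,0,0,0]]}'|sed -n '2p;4p';python3 drive.py '{"ticks":[[0,0,0,0,0,0],[0,0,0,0,0,0],[0,0,0,0,0,0],[0,0,0,0,0,0],[0,0,0,0,0,0]]}' .085|sed -n '2p;4,6p'; python3 drive.py '{"ticks":[[0,0,-0.05,0,0,0],[0,0,-0.1,0,0,0],[0,0,-0.15,0,0,0],[0,0,-0.19,0,0,0],[0,0,-0.19,0,0,0]]}'|sed -n '2p;4p'
cat > stack.py <<'E'
from h import *
import sys
for n in("side","scene"):
    im,d,ci=grab(n); X=cloud(ci,d); rr=np.hypot(X[...,0]-.58,X[...,1]-.054)
    f=lambda a,b:(np.nanpercentile(X[(rr>a)&(rr<b)&(X[...,2]<.085),2],[25,50,75])*1e3).round(1)
    print(n,"z at r15-20",f(.015,.02),"r24-27",f(.024,.027),"r27-32",f(.027,.032))
E
python3 stack.py; python3 to.py .43 -.33 .28 0
```

```text
tcp_pos: [0.579, 0.0543, 0.0986]
contact_force: [-0.2, -0.2, -0.7]
tcp_pos: [0.5791, 0.0543, 0.0987]
contact_force: [-0.1, -0.9, -0.1]
grip_width: 0.085
gripper_force: 0.0
tcp_pos: [0.5818, 0.0549, 0.2953]
contact_force: [-0.2, 0.6, -0.2]
side z at r15-20 [27.3 29.8 49.7] r24-27 [29.7 30.5 32.1] r27-32 [23.6 30.3 32.1]
scene z at r15-20 [27.7 29.5 30.7] r24-27 [31.3 31.9 33.3] r27-32 [24.9 31.7 32.8]
shift [-0.1499  0.3841  0.0092] turn [-0.    -0.002  0.002] t 12.2
```

The first dish is seated (rim ≈33 mm). Next is a hill.

```bash
python3 drive.py '{"ticks":[[-0.09,0.23,0.01,0,0,0],[-0.09,0.23,0.01,0,0,0],[-0.09,0.23,0.01,0,0,0],[-0.09,0.23,0.01,0,0,0],[-0.09,0.23,0.01,0,0,0]]}' .085|sed -n '2p'; python3 drive.py '{"ticks":[[-0.06,0.155,0,0,0,0],[-0.06,0.155,0,0,0,0],[-0.06,0.155,0,0,0,0],[-0.06,0.155,0,0,0,0],[-0.06,0.155,0,0,0,0]]}' |sed -n '2p';python3 drive.py '{"ticks":[[0,0,0,0,0,0]]}'|sed -n 2p; python3 wash.py; python3 to.py .4135 -.3863 .069 0
```

```text
tcp_pos: [0.4872, -0.1776, 0.2767]
tcp_pos: [0.4268, -0.3338, 0.2767]
tcp_pos: [0.4292, -0.3301, 0.2771]
dish [ 97. 409.] [25.3 55.8] rim [ 0.0826 -0.0543] bore [] zi,zo mm [10.8 11.9]
hill [448. 400.] [26.2 44. ] rim [ 0.1076 -0.5712] bore [] zi,zo mm [9.2 9. ]
hill [332. 193.] [56.8 59.5] rim [ 0.4153 -0.3862] bore [[0.415, -0.3863]] zi,zo mm [13.1  9.8]
dish [234.  45.] [66.5 71.2] rim [ 0.5667 -0.2826] bore [[0.565, -0.2833]] zi,zo mm [ 9.4 13.1]
hill [343.  37.] [66.3 71.4] rim [ 0.5732 -0.3905] bore [[0.5728, -0.3902]] zi,zo mm [13.2  9.9]
shift [-0.0163  0.0573  0.2083] turn [-0.002  0.002  0.003] t 13.35
```

```bash
python3 drive.py '{"ticks":[[-0.0145,0.0562,0.1,0,0,0],[-0.0145,0.0562,0.15,0,0,0],[-0.0145,0.0562,0.158,0,0,0],[-0.0145,0.0562,0.158,0,0,0],[-0.0145,0.0562,0.158,0,0,0]]}' .085 40|sed -n '2p'; python3 drive.py '{"ticks":[[0,0,0,0,0,0],[0,0,0,0,0,0]]}'|sed -n 2p; python3 to.py .415 -.3862 .0695 0
```

```text
tcp_pos: [0.4142, -0.3848, 0.1171]
tcp_pos: [0.417, -0.3866, 0.1223]
shift [-0.0021 -0.0005  0.0528] turn [ 0.001 -0.003  0.004] t 14.05
```

```bash
python3 drive.py '{"ticks":[[-0.002,0,0.03,0,0,0],[-0.002,0,0.045,0,0,0],[-0.002,0,0.0525,0,0,0],[-0.002,0,0.0525,0,0,0],[-0.002,0,0.0525,0,0,0]]}'|sed -n '2p;4p';  python3 drive.py '{"ticks":[[0,0,0,0,0,0],[0,0,0,0,0,0],[0,0,0,0,0,0],[0,0,0,0,0,0],[0,0,0,0,0,0]]}' 0.055 40|sed -n '2p;4,6p'
python3 drive.py '{"ticks":[[0,0,-0.005,0,0,0],[0,0,-0.02,0,0,0],[0,0,-0.06,0,0,0],[0,0,-0.1,0,0,0],[0,0,-0.13,0,0,0]]}'|sed -n '2p;4,6p'; python3 drive.py '{"ticks":[[0,0,0,0,0,0]]}'|tail -2;python3 held.py hill; python3 to.py .58 .054 .2 0
```

```text
tcp_pos: [0.4138, -0.3874, 0.0689]
contact_force: [-0.0, 0.9, 0.2]
tcp_pos: [0.4138, -0.3875, 0.0697]
contact_force: [-1.1, 1.9, 11.4]
grip_width: 0.0626
gripper_force: 41.1
tcp_pos: [0.4136, -0.3876, 0.2016]
contact_force: [0.1, -0.6, -1.5]
grip_width: 0.0626
gripper_force: 44.6
grip_width: 0.0626
gripper_force: 44.6
tcp [ 0.4152 -0.3889  0.2037] bore px [280.4 269.9] [52.4 64.4] tool frame centre [ 0.002  -0.0003  0.0596] tilt [ 0.019 -0.   ]
washer world xy [ 0.4172 -0.3886] width 0.0626
shift [ 0.1665 -0.4417  0.0005] turn [ 0.003 -0.004  0.002] t 15.7
```

```bash
python3 drive.py '{"ticks":[[0.09,-0.225,0,0,0,0],[0.09,-0.225,0,0,0,0],[0.09,-0.225,0,0,0,0],[0.09,-0.225,0,0,0,0],[0.09,-0.225,0,0,0,0]]}' - 40|sed -n '2p;5,6p'; python3 drive.py '{"ticks":[[0.074,-0.217,0,0,0,0],[0.074,-0.217,0,0,0,0],[0.074,-0.217,0,0,0,0],[0.074,-0.217,0,0,0,0],[0.074,-0.217,0,0,0,0]]}'|sed -n '2p;5,6p'; python3 drive.py '{"ticks":[[0,0,0,0,0,0],[0,0,0,0,0,0]]}'|sed -n 2p; python3 to.py .5785 .0541 .158 0
```

```text
tcp_pos: [0.5027, -0.1589, 0.1972]
grip_width: 0.0624
gripper_force: 44.6
tcp_pos: [0.5763, 0.0602, 0.1971]
grip_width: 0.0629
gripper_force: 44.6
tcp_pos: [0.5756, 0.0555, 0.1969]
shift [0.0029 0.0014 0.0389] turn [0.001 0.003 0.003] t 16.9
```

```bash
python3 drive.py '{"ticks":[[0.0025,0.001,0.02,0,0,0],[0.0025,0.001,0.035,0,0,0],[0.0025,0.001,0.038,0,0,0],[0.0025,0.001,0.042,0,0,0],[0.0025,0.001,0.05,0,0,0]]}'|sed -n '2p;4p'; python3 drive.py '{"ticks":[[0,0,0.01,0,0,0],[0,0,0.02,0,0,0],[0,0,0.03,0,0,0],[0,0,0.03,0,0,0]]}'|sed -n '2p;4p'; python3 to.py .5785 .0541 .104 0
```

```text
tcp_pos: [0.5795, 0.0538, 0.1486]
contact_force: [0.6, -0.1, -1.4]
tcp_pos: [0.578, 0.0541, 0.1164]
contact_force: [-0.6, 0.3, -1.3]
shift [ 0.0005 -0.      0.0124] turn [0.    0.003 0.002] t 17.8
```

```bash
python3 drive.py '{"ticks":[[0.0005,0,0.006,0,0,0],[0.0005,0,0.012,0,0,0],[0.0005,0,0.012,0,0,0],[0.0005,0,0.012,0,0,0]]}'|sed -n '2p;4p'
```

```text
tcp_pos: [0.5795, 0.0541, 0.1061]
contact_force: [0.9, -0.2, -1.5]
```

```bash
python3 drive.py '{"ticks":[[0,0,0.002,0,0,0],[0,0,0.003,0,0,0],[0,0,0.003,0,0,0]]}'|sed -n '2p;4p'; python3 drive.py '{"ticks":[[0,0,0,0,0,0],[0,0,0,0,0,0],[0,0,0,0,0,0],[0,0,0,0,0,0],[0,0,0,0,0,0]]}' .085|sed -n '2p;4,6p'; python3 drive.py '{"ticks":[[0,0,-0.05,0,0,0],[0,0,-0.1,0,0,0],[0,0,-0.15,0,0,0],[0,0,-0.185,0,0,0],[0,0,-0.185,0,0,0]]}'|sed -n '2p;4p'
python3 stack.py; python3 drive.py '{"ticks":[[-0.07,0.23,0.01,0,0,0],[-0.07,0.23,0.01,0,0,0],[-0.07,0.23,0.01,0,0,0],[-0.07,0.23,0.01,0,0,0],[-0.07,0.23,0.01,0,0,0]]}' .085|sed -n '2p'; python3 drive.py '{"ticks":[[-0.06,0.155,0,0,0,0],[-0.06,0.155,0,0,0,0],[-0.06,0.155,0,0,0,0],[-0.06,0.155,0,0,0,0],[-0.06,0.155,0,0,0,0]]}' |sed -n '2p';python3 drive.py '{"ticks":[[0,0,0,0,0,0]]}'|sed -n 2p; python3 wash.py; python3 to.py .566 -.283 .122 0
```

```text
tcp_pos: [0.5795, 0.0542, 0.1031]
contact_force: [0.3, -0.8, -1.8]
tcp_pos: [0.5796, 0.0542, 0.1032]
contact_force: [-0.4, 0.9, 0.2]
grip_width: 0.0848
gripper_force: 0.0
tcp_pos: [0.5821, 0.0545, 0.2942]
contact_force: [0.1, 0.2, 0.8]
side z at r15-20 [43.2 45.1 47.5] r24-27 [41.1 42.5 44.1] r27-32 [27.  39.1 41.4]
scene z at r15-20 [44.5 45.8 47.3] r24-27 [42.4 43.7 45.4] r27-32 [21.4 40.7 42.5]
tcp_pos: [0.5075, -0.1786, 0.276]
tcp_pos: [0.4473, -0.3341, 0.2761]
tcp_pos: [0.4498, -0.3302, 0.2765]
dish [234.  67.] [65.9 70.6] rim [ 0.5662 -0.2824] bore [[0.5649, -0.2833]] zi,zo mm [ 9.3 13. ]
hill [342.  59.] [65.7 69.9] rim [ 0.5733 -0.3904] bore [[0.5728, -0.3903]] zi,zo mm [13.1  9.9]
shift [ 0.116  -0.0458  0.1547] turn [-0.002  0.002  0.003] t 20.75
```

Hill seated (crown ≈46 mm). Next I take the moved dish.

```bash
python3 drive.py '{"ticks":[[0.1157,-0.046,0.08,0,0,0],[0.1157,-0.046,0.13,0,0,0],[0.1157,-0.046,0.154,0,0,0],[0.1157,-0.046,0.154,0,0,0],[0.1157,-0.046,0.154,0,0,0]]}' .085 40|sed -n '2p'; python3 drive.py '{"ticks":[[0,0,0,0,0,0],[0,0,0,0,0,0]]}'|sed -n 2p; python3 to.py .5655 -.2829 .069 0
```

```text
tcp_pos: [0.5663, -0.2776, 0.1167]
tcp_pos: [0.566, -0.2851, 0.1256]
shift [-0.0006 -0.0023  0.0566] turn [ 0.001 -0.001  0.002] t 21.45
```

```bash
python3 drive.py '{"ticks":[[0,-0.002,0.03,0,0,0],[0,-0.002,0.048,0,0,0],[0,-0.002,0.056,0,0,0],[0,-0.002,0.056,0,0,0],[0,-0.002,0.056,0,0,0]]}'|sed -n '2p;4p';  python3 drive.py '{"ticks":[[0,0,0,0,0,0],[0,0,0,0,0,0],[0,0,0,0,0,0],[0,0,0,0,0,0],[0,0,0,0,0,0]]}' 0.055 40|sed -n '2p;4,6p'
python3 drive.py '{"ticks":[[0,0,-0.005,0,0,0],[0,0,-0.02,0,0,0],[0,0,-0.06,0,0,0],[0,0,-0.1,0,0,0],[0,0,-0.13,0,0,0]]}'|sed -n '2p;4,6p'; python3 drive.py '{"ticks":[[0,0,0,0,0,0]]}'|tail -2;python3 held.py dish; python3 to.py .5785 .0541 .2 0
```

```text
tcp_pos: [0.5664, -0.2837, 0.0699]
contact_force: [0.0, -0.3, -0.1]
tcp_pos: [0.5665, -0.2834, 0.0702]
contact_force: [-1.7, 0.9, 10.5]
grip_width: 0.0633
gripper_force: 41.3
tcp_pos: [0.5663, -0.2832, 0.2017]
contact_force: [0.2, -0.1, -1.3]
grip_width: 0.0633
gripper_force: 44.6
grip_width: 0.0631
gripper_force: 44.6
tcp [ 0.5683 -0.2841  0.2043] bore px [280.4 270.1] [50.4 61.8] tool frame centre [-0.0007 -0.0004  0.0646] tilt [-0.035  0.001]
washer world xy [ 0.5676 -0.2838] width 0.0631
shift [ 0.012  -0.3376  0.001 ] turn [ 0.002 -0.005  0.002] t 23.1
```

```bash
python3 drive.py '{"ticks":[[0.01,-0.2,0,0,0,0],[0.01,-0.2,0,0,0,0],[0.01,-0.2,0,0,0,0],[0.01,-0.2,0,0,0,0],[0.01,-0.2,0,0,0,0]]}' - 40|sed -n '2p;5,6p'; python3 drive.py '{"ticks":[[0.003,-0.138,0,0,0,0],[0.003,-0.138,0,0,0,0],[0.003,-0.138,0,0,0,0],[0.003,-0.138,0,0,0,0],[0.003,-0.138,0,0,0,0]]}'|sed -n '2p;5,6p'; python3 drive.py '{"ticks":[[0,0,0,0,0,0],[0,0,0,0,0,0]]}'|sed -n 2p; python3 to.py .5807 .0541 .158 0
```

```text
tcp_pos: [0.5753, -0.073, 0.1971]
grip_width: 0.0629
gripper_force: 44.6
tcp_pos: [0.5775, 0.056, 0.1973]
grip_width: 0.0629
gripper_force: 44.7
tcp_pos: [0.5781, 0.0531, 0.1978]
shift [ 0.0027 -0.001   0.0398] turn [ 0.001  0.001 -0.001] t 24.3
```

```bash
python3 drive.py '{"ticks":[[0.0025,-0.001,0.02,0,0,0],[0.0025,-0.001,0.035,0,0,0],[0.0025,-0.001,0.038,0,0,0],[0.0025,-0.001,0.042,0,0,0],[0.0025,-0.001,0.05,0,0,0]]}'|sed -n '2p;4p'; python3 drive.py '{"ticks":[[0,0,0.01,0,0,0],[0,0,0.02,0,0,0],[0,0,0.02,0,0,0]]}'|sed -n '2p;4p'; python3 to.py .5807 .0541 .117 0
```

```text
tcp_pos: [0.5814, 0.056, 0.1486]
contact_force: [0.0, -0.1, -1.0]
tcp_pos: [0.5797, 0.0561, 0.1264]
contact_force: [-0.7, -0.2, -1.0]
shift [0.001  0.002  0.0094] turn [0.001 0.003 0.002] t 25.1
```

```bash
python3 drive.py '{"ticks":[[0.001,0.002,0.005,0,0,0],[0.001,0.002,0.008,0,0,0],[0.001,0.002,0.009,0,0,0],[0.001,0.002,0.009,0,0,0]]}'|sed -n '2p;4p'; python3 drive.py '{"ticks":[[0,0,0,0,0,0]]}'|sed -n '2p;4p'
```

```text
tcp_pos: [0.5818, 0.0542, 0.1191]
contact_force: [0.8, -0.0, -1.1]
tcp_pos: [0.5818, 0.0542, 0.1193]
contact_force: [0.4, 0.4, -1.1]
```

```bash
python3 drive.py '{"ticks":[[-0.001,0,0.002,0,0,0],[-0.001,0,0.003,0,0,0],[-0.001,0,0.003,0,0,0]]}'|sed -n '2p;4p'; python3 drive.py '{"ticks":[[0,0,0,0,0,0],[0,0,0,0,0,0],[0,0,0,0,0,0],[0,0,0,0,0,0],[0,0,0,0,0,0]]}' .085|sed -n '2p;4,6p'; python3 drive.py '{"ticks":[[0,0,-0.05,0,0,0],[0,0,-0.1,0,0,0],[0,0,-0.15,0,0,0],[0,0,-0.17,0,0,0],[0,0,-0.17,0,0,0]]}'|sed -n '2p;4p'
python3 stack.py; python3 drive.py '{"ticks":[[-0.07,0.23,0.01,0,0,0],[-0.07,0.23,0.01,0,0,0],[-0.07,0.23,0.01,0,0,0],[-0.07,0.23,0.01,0,0,0],[-0.07,0.23,0.01,0,0,0]]}' .085|sed -n '2p'; python3 drive.py '{"ticks":[[-0.05,0.155,0,0,0,0],[-0.05,0.155,0,0,0,0],[-0.05,0.155,0,0,0,0],[-0.05,0.155,0,0,0,0],[-0.05,0.155,0,0,0,0]]}' |sed -n '2p';python3 drive.py '{"ticks":[[0,0,0,0,0,0]]}'|sed -n 2p; python3 wash.py; python3 to.py .573 -.3904 .122 0
```

```text
tcp_pos: [0.5806, 0.0542, 0.1163]
contact_force: [-1.4, 0.9, 1.6]
tcp_pos: [0.5808, 0.0541, 0.1162]
contact_force: [0.7, -0.2, -0.6]
grip_width: 0.0851
gripper_force: 0.0
tcp_pos: [0.5825, 0.0544, 0.2903]
contact_force: [0.7, 0.5, -0.8]
side z at r15-20 [51.8 54.8 57. ] r24-27 [55.3 56.7 57.7] r27-32 [31.4 43.2 57.4]
scene z at r15-20 [54.5 55.2 56.1] r24-27 [43.4 57.4 59. ] r27-32 [37.2 44.9 57.9]
tcp_pos: [0.5088, -0.1786, 0.2741]
tcp_pos: [0.4592, -0.3333, 0.2743]
tcp_pos: [0.4615, -0.3295, 0.2747]
hill [343.  71.] [65.6 69.7] rim [ 0.5733 -0.3905] bore [[0.5728, -0.3903]] zi,zo mm [13.2  9.9]
shift [0.1109 0.0623 0.1528] turn [-0.002  0.001  0.004] t 28.15
```

```bash
python3 drive.py '{"ticks":[[0.111,0.062,0.08,0,0,0],[0.111,0.062,0.13,0,0,0],[0.111,0.062,0.151,0,0,0],[0.111,0.062,0.151,0,0,0],[0.111,0.062,0.151,0,0,0]]}' .085 40|sed -n '2p'; python3 drive.py '{"ticks":[[0,0,0,0,0,0],[0,0,0,0,0,0]]}'|sed -n 2p; python3 to.py .573 -.3904 .0695 0
```

```text
tcp_pos: [0.5727, -0.388, 0.1154]
tcp_pos: [0.5734, -0.392, 0.1271]
shift [-0.0005 -0.0017  0.0576] turn [ 0.001 -0.002  0.003] t 28.85
```

```bash
python3 drive.py '{"ticks":[[0,-0.0015,0.03,0,0,0],[0,-0.0015,0.048,0,0,0],[0,-0.0015,0.057,0,0,0],[0,-0.0015,0.057,0,0,0],[0,-0.0015,0.057,0,0,0]]}'|sed -n '2p;4p';  python3 drive.py '{"ticks":[[0,0,0,0,0,0],[0,0,0,0,0,0],[0,0,0,0,0,0],[0,0,0,0,0,0],[0,0,0,0,0,0]]}' 0.055 40|sed -n '2p;4,6p'
python3 drive.py '{"ticks":[[0,0,-0.005,0,0,0],[0,0,-0.02,0,0,0],[0,0,-0.06,0,0,0],[0,0,-0.1,0,0,0],[0,0,-0.13,0,0,0]]}'|sed -n '2p;4,6p'; python3 drive.py '{"ticks":[[0,0,0,0,0,0]]}'|tail -2;python3 held.py hill; python3 to.py .58 .0541 .2 0
```

```text
tcp_pos: [0.5729, -0.3917, 0.0693]
contact_force: [-0.1, -0.9, 0.1]
tcp_pos: [0.5731, -0.3918, 0.0702]
contact_force: [-2.3, 0.8, 8.4]
grip_width: 0.0624
gripper_force: 41.5
tcp_pos: [0.573, -0.392, 0.2019]
contact_force: [1.1, -0.3, -0.7]
grip_width: 0.0628
gripper_force: 44.4
grip_width: 0.0626
gripper_force: 44.4
tcp [ 0.5747 -0.3932  0.2049] bore px [280.5 271.6] [52.  64.1] tool frame centre [ 0.0012 -0.0003  0.0596] tilt [ 0.019 -0.   ]
washer world xy [ 0.5759 -0.3929] width 0.0626
shift [ 0.007  -0.4464  0.0007] turn [ 0.003 -0.005  0.002] t 30.5
```

```bash
python3 drive.py '{"ticks":[[0.003,-0.225,0,0,0,0],[0.003,-0.225,0,0,0,0],[0.003,-0.225,0,0,0,0],[0.003,-0.225,0,0,0,0],[0.003,-0.225,0,0,0,0]]}' - 40|sed -n '2p;5,6p'; python3 drive.py '{"ticks":[[0.003,-0.221,0,0,0,0],[0.003,-0.221,0,0,0,0],[0.003,-0.221,0,0,0,0],[0.003,-0.221,0,0,0,0],[0.003,-0.221,0,0,0,0]]}'|sed -n '2p;5,6p'; python3 drive.py '{"ticks":[[0,0,0,0,0,0],[0,0,0,0,0,0]]}'|sed -n 2p; python3 to.py .58 .0541 .158 0
```

```text
tcp_pos: [0.5745, -0.1603, 0.197]
grip_width: 0.0628
gripper_force: 44.5
tcp_pos: [0.5765, 0.0612, 0.1972]
grip_width: 0.0625
gripper_force: 44.5
tcp_pos: [0.577, 0.0545, 0.1974]
shift [0.003  0.0004 0.0394] turn [0.001 0.002 0.003] t 31.7
```

```bash
python3 drive.py '{"ticks":[[0.003,0.001,0.02,0,0,0],[0.003,0.001,0.035,0,0,0],[0.003,0.001,0.039,0,0,0],[0.003,0.001,0.042,0,0,0],[0.003,0.001,0.046,0,0,0]]}'|sed -n '2p;4p'; python3 drive.py '{"ticks":[[0,0,0.006,0,0,0],[0,0,0.012,0,0,0],[0,0,0.018,0,0,0],[0,0,0.018,0,0,0]]}'|sed -n '2p;4p'; python3 to.py .58 .0541 .129 0
```

```text
tcp_pos: [0.5809, 0.0532, 0.1523]
contact_force: [0.2, -0.2, -2.2]
tcp_pos: [0.5801, 0.0537, 0.1332]
contact_force: [-0.6, 0.6, -0.9]
shift [-0.0001 -0.0004  0.0042] turn [0.    0.002 0.002] t 32.6
```

```bash
python3 drive.py '{"ticks":[[0,0,0.003,0,0,0],[0,0,0.0045,0,0,0],[0,0,0.0045,0,0,0]]}'|sed -n '2p;4p'; python3 drive.py '{"ticks":[[0,0,0,0,0,0],[0,0,0,0,0,0],[0,0,0,0,0,0],[0,0,0,0,0,0],[0,0,0,0,0,0]]}' .085|sed -n '2p;4,6p'; python3 drive.py '{"ticks":[[0,0,-0.05,0,0,0],[0,0,-0.1,0,0,0],[0,0,-0.15,0,0,0],[0,0,-0.16,0,0,0],[0,0,-0.16,0,0,0]]}'|sed -n '2p;4p'
python3 stack.py; python3 to.py .45 .285 .28 -9
```

```text
tcp_pos: [0.5807, 0.0537, 0.1295]
contact_force: [0.4, 0.1, -1.5]
tcp_pos: [0.5808, 0.0537, 0.1298]
contact_force: [-0.3, 0.9, 0.2]
grip_width: 0.0851
gripper_force: 0.0
tcp_pos: [0.5817, 0.0538, 0.292]
contact_force: [-0.5, 0.2, -0.2]
side z at r15-20 [69.1 70.2 71.5] r24-27 [65.9 68.2 70.3] r27-32 [30.8 50.3 65.9]
scene z at r15-20 [70.1 71.1 72.5] r24-27 [66.7 69.  70.6] r27-32 [39.6 50.9 67.2]
shift [-0.1295 -0.2316  0.0085] turn [0.    0.002 0.159] t 34.0
```

The fourth washer is on (crown ≈71–72 mm). Now the cap.

```bash
python3 drive.py '{"ticks":[[-0.13,-0.232,0.005,0,0,0.157],[-0.13,-0.232,0.005,0,0,0.157],[-0.13,-0.232,0.005,0,0,0.157],[-0.13,-0.232,0.005,0,0,0.157],[-0.13,-0.232,0.005,0,0,0.157]]}' .085|sed -n '2p'; python3 drive.py '{"ticks":[[0,-0.0,0,0,0,0],[0,0,0,0,0,0]]}'|sed -n 2p
cat > cap.py <<'E'
import sys; from h import *
im,d,ci=grab("wrist"); cv2.imwrite(sys.argv[1],im); X=cloud(ci,d)
m=((abs(X[...,2]-.058)<.003)&(abs(X[...,0]-.467)<.05)&(abs(X[...,1]-.283)<.05)).astype(np.uint8)
k,lab,st,ce=cv2.connectedComponentsWithStats(m); i=1+np.argmax(st[1:,4]); Q=X[lab==i]
c=max(cv2.findContours((lab==i).astype(np.uint8),0,1)[0],key=len); el=cv2.fitEllipse(c)
print("cap top",st[i,4],np.round(el[0],1),np.round(el[1],1),"xy",onplane(ci,*el[0],.058).round(4),"mean",Q.mean(0).round(4),"circle",[np.round(v,1) for v in cv2.minEnclosingCircle((Q[:,:2]*1000).astype(np.float32))])
E
python3 cap.py pics/cap1.png; python3 to.py .467 .283 .13 -9
```

```text
tcp_pos: [0.4574, 0.2699, 0.2825]
tcp_pos: [0.4579, 0.2697, 0.2828]
cap top 1809 [264.4 182.6] [46.8 47.6] xy [0.4671 0.2833 0.058 ] mean [0.467  0.2833 0.058 ] circle [array([466.4, 283.5]), np.float64(23.1)]
shift [ 0.006  -0.0162  0.153 ] turn [0.003 0.002 0.002] t 34.75
```

View pics/cap1.png

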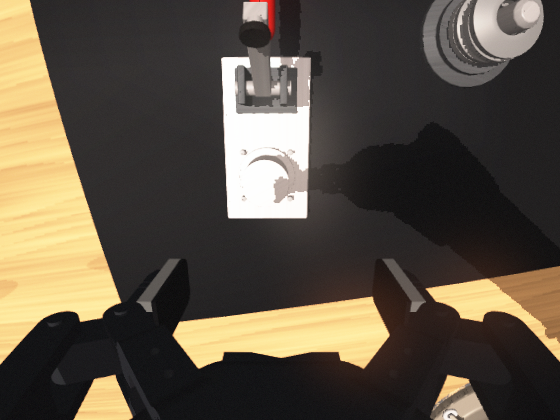

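The cap is at px (264,183) → (0.467, 0.283), with the clamp leaning back clear. Next I grasp it.

```bash
python3 drive.py '{"ticks":[[0.007,-0.0162,0.05,0,0,0],[0.007,-0.0162,0.1,0,0,0],[0.007,-0.0162,0.14,0,0,0],[0.007,-0.0162,0.15,0,0,0],[0.007,-0.0162,0.15,0,0,0]]}' .085 60|sed -n '2p;4p'; python3 drive.py '{"ticks":[[0,0,0,0,0,0],[0,0,0,0,0,0]]}'|sed -n 2p;python3 to.py .4671 .2833 .098 -9
```

```text
tcp_pos: [0.4688, 0.2818, 0.1334]
contact_force: [0.3, -0.5, 0.2]
tcp_pos: [0.4705, 0.2843, 0.1372]
shift [-0.0033  0.0016  0.0392] turn [-0.003 -0.003  0.001] t 35.45
```

```bash
python3 drive.py '{"ticks":[[-0.003,0.001,0.025,0,0,0],[-0.003,0.001,0.036,0,0,0],[-0.003,0.001,0.039,0,0,0],[-0.003,0.001,0.039,0,0,0],[-0.003,0.001,0.039,0,0,0]]}' .085 60|sed -n '2p;4p'; python3 to.py .4671 .2833 .098 -9; python3 drive.py '{"ticks":[[0,0,0,0,0,0],[0,0,0,0,0,0],[0,0,0,0,0,0],[0,0,0,0,0,0],[0,0,0,0,0,0]]}' .035 60|sed -n '2p;4,6p'
```

```text
tcp_pos: [0.4664, 0.2837, 0.0968]
contact_force: [-0.1, -0.9, -0.3]
shift [ 0.0007  0.0003 -0.0012] turn [-0.001 -0.001  0.002] t 35.95
tcp_pos: [0.4661, 0.2835, 0.0967]
contact_force: [-0.8, -1.5, 5.9]
grip_width: 0.0444
gripper_force: 60.5
```

```bash
python3 drive.py '{"ticks":[[0,0,-0.01,0,0,0],[0,0,-0.03,0,0,0],[0,0,-0.07,0,0,0],[0,0,-0.11,0,0,0],[0,0,-0.125,0,0,0]]}' - 60|sed -n '2p;4,6p'; python3 drive.py '{"ticks":[[0,0.1,0,0,0,0],[0,0.1,0,0,0,0],[0.05,0.2,0,0,0,0],[0.05,0.2,0,0,0,0],[0.05,0.2,0,0,0,0]]}'|sed -n '2p;5p'; python3 drive.py '{"ticks":[[0,0,0,0,0,0],[0,0,0,0,0,0]]}'|sed -n 2p; python3 to.py .5793 .0541 .22 -9
```

```text
tcp_pos: [0.4671, 0.2841, 0.2252]
contact_force: [1.5, 0.5, -3.2]
grip_width: 0.0445
gripper_force: 62.2
tcp_pos: [0.485, 0.0717, 0.2215]
grip_width: 0.0446
tcp_pos: [0.484, 0.0788, 0.2211]
shift [0.098  0.0097 0.001 ] turn [-0.     0.001  0.002] t 37.65
```

```bash
python3 drive.py '{"ticks":[[0.098,0.0095,0,0,0,0],[0.098,0.0095,0,0,0,0],[0.098,0.0095,0,0,0,0],[0.098,0.0095,0,0,0,0]]}' - 60|sed -n '2p;4,6p'; python3 drive.py '{"ticks":[[0,0,0,0,0,0],[0,0,0,0,0,0]]}'|sed -n 2p
python3 - <<'E'
from h import *
im,d,ci=grab("wrist"); cv2.imwrite("pics/ins.png",im)
im,d,ci=grab("side"); u,v=pix(ci,[.58,.054,.1])[0].astype(int); cv2.imwrite("pics/ins_s.png",cv2.resize(im[v-75:v+75,u-100:u+100],(800,600)))
E
python3 to.py .5793 .0541 .18 -9
```

```text
tcp_pos: [0.58, 0.0553, 0.2204]
contact_force: [-0.9, 1.0, -3.1]
grip_width: 0.0447
gripper_force: 62.3
tcp_pos: [0.5785, 0.0549, 0.2208]
shift [0.0004 0.0002 0.0411] turn [-0.     0.     0.003] t 38.35
```

View pics/ins_s.png

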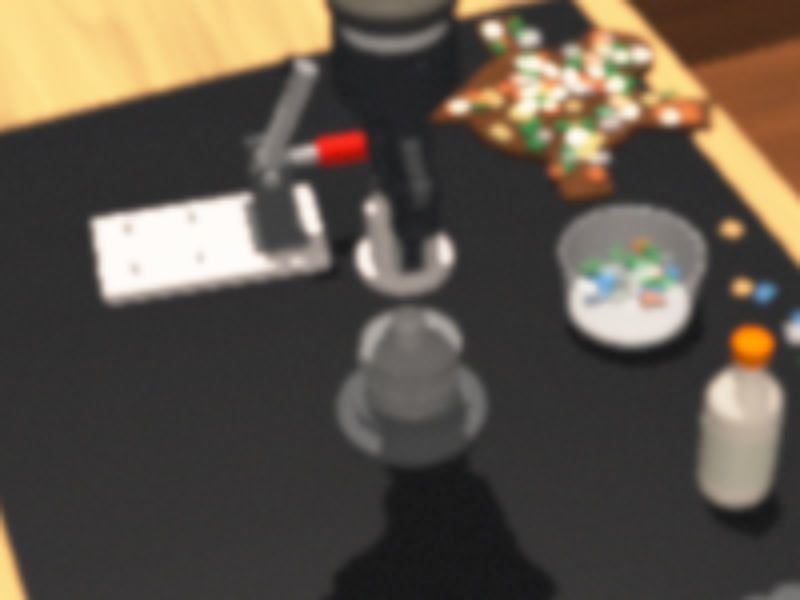

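The cap is held upright (px 405,260) above the pack (405,350), and the fixture is empty with the clamp open. I lower it.

```bash
python3 drive.py '{"ticks":[[0.0005,0,0.02,0,0,0],[0.0005,0,0.036,0,0,0],[0.0005,0,0.04,0,0,0],[0.0005,0,0.044,0,0,0],[0.0005,0,0.047,0,0,0]]}' |sed -n '2p;4p'; python3 to.py .5793 .0541 .157 -9
```

```text
tcp_pos: [0.5805, 0.0536, 0.1744]
contact_force: [-0.5, 1.3, -3.4]
shift [-0.0012 -0.0003  0.0174] turn [-0.    -0.001  0.002] t 38.85
```

```bash
python3 drive.py '{"ticks":[[-0.001,0,0.003,0,0,0],[-0.001,0,0.007,0,0,0],[-0.001,0,0.011,0,0,0],[-0.001,0,0.014,0,0,0],[-0.001,0,0.014,0,0,0]]}' |sed -n '2p;4p'; python3 to.py .5793 .0541 .157 -9
```

```text
tcp_pos: [0.579, 0.0535, 0.1595]
contact_force: [0.1, 0.1, -3.4]
shift [ 0.0002 -0.0006  0.0025] turn [0.    0.001 0.002] t 39.35
```

```bash
python3 drive.py '{"ticks":[[0,0,0.001,0,0,0],[0,0,0.002,0,0,0],[0,0,0.003,0,0,0],[0,0,0.003,0,0,0]]}' |sed -n '2p;4p'
```

```text
tcp_pos: [0.5792, 0.0536, 0.1569]
contact_force: [0.2, 0.5, -2.5]
```

```bash
python3 drive.py '{"ticks":[[0,0,0.0005,0,0,0],[0,0,0.001,0,0,0],[0,0,0.001,0,0,0]]}' |sed -n '2p;4p'
```

```text
tcp_pos: [0.5794, 0.0536, 0.1567]
contact_force: [-2.4, -0.9, 4.1]
```

Contact: the cap rests on the pack. I release, lift straight up, and check.

```bash
python3 drive.py '{"ticks":[[0,0,0,0,0,0],[0,0,0,0,0,0],[0,0,0,0,0,0],[0,0,0,0,0,0],[0,0,0,0,0,0]]}' .085|sed -n '2p;4,6p'; python3 drive.py '{"ticks":[[0,0,-0.03,0,0,0],[0,0,-0.08,0,0,0],[0,0,-0.12,0,0,0],[0,0,-0.15,0,0,0],[0,0,-0.15,0,0,0]]}'|sed -n '2p;4p'; python3 drive.py '{"ticks":[[-0.12,0.1,0,0,0,0],[-0.12,0.1,0,0,0,0],[-0.12,0.1,0,0,0,0],[-0.12,0.1,0,0,0,0],[-0.12,0.1,0,0,0,0]]}'|sed -n 2p
python3 - <<'E'
from h import *
crops=[]
for n in("side","scene"):
    im,d,ci=grab(n); X=cloud(ci,d); rr=np.hypot(X[...,0]-.58,X[...,1]-.054); hsv=cv2.cvtColor(im,cv2.COLOR_BGR2HSV)
    m=(rr<.035)&(X[...,2]>.112); Q=X[m]; A=np.c_[Q[:,:2],np.ones(len(Q))]; s=np.linalg.lstsq(A,Q[:,2],rcond=None)[0]
    print(n,"cap top",len(Q),np.nanmedian(Q,0).round(4),"tilt",s[:2].round(3))
    h=(hsv[...,1]>150)&((hsv[...,0]<8)|(hsv[...,0]>172))&(X[...,2]>.04)&(X[...,1]>.15)&(X[...,0]<.75); print("handle z",np.nanmedian(X[h],0).round(3))
    u,v=pix(ci,[.6,.0,.07])[0].astype(int); crops.append(cv2.resize(im[max(v-100,0):v+100,max(u-133,0):u+133],(400,300),interpolation=3))
cv2.imwrite("pics/fin.png",np.hstack(crops))
E
```

```text
tcp_pos: [0.5793, 0.0536, 0.156]
contact_force: [-0.1, -0.1, -0.5]
grip_width: 0.0849
gripper_force: 0.0
tcp_pos: [0.5814, 0.0537, 0.311]
contact_force: [0.5, 0.1, -0.6]
tcp_pos: [0.4441, -0.0274, 0.3058]
side cap top 179 [0.5806 0.0495 0.1165] tilt [-0.009  0.003]
handle z [0.623 0.252 0.079]
scene cap top 181 [0.5856 0.0543 0.1177] tilt [-0.043 -0.04 ]
handle z [0.629 0.262 0.083]
```

View pics/fin.png

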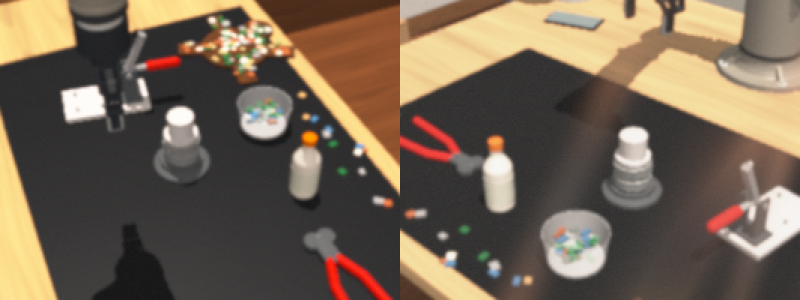

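The cap sits upright on the pack (px 180,130 and 633,150), with its top at 118 mm as expected. The clamp is open, the bystanders are untouched and no washers remain on the table.

```bash
python3 drive.py '{"ticks":[[0,0,0,0,0,0],[0,0,0,0,0,0],[0,0,0,0,0,0]]}'|head -1; python3 -c "
from bench import r; print(r.hand_in())"
```

```text
clock: 41.95
the job is handed in; nothing more can be done
None
```

The job is handed in at 42 s: clamp thrown fully open before the cap came out and left open, all four washers stacked alternating (dish, hill, dish, hill), and the cap upright on the pack with its top at 118 mm as expected; the final pictures show the tub, glue bottle and nippers undisturbed, but the hand-in returned no verdict.

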